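Hold a mixing impeller level over the inspection light

ROBOT

A 6-joint arm with a two-finger parallel gripper is mounted at the origin on the work surface. World frame = base frame: x ahead of the robot, y to its left, z up, the work surface at z = 0. Lengths are in mm, angles in degrees, forces in N, time in s.
With the tool pointing down it reaches from about 275 to 850 mm from the base axis. Payload 5.2 kg.
Tool frame: the origin (TCP) lies on the centre line of the jaws, within the pads' length; the fingertips stand 11 mm ahead of it and the grasp point (between the pads) lies 8 mm behind it (bot.nose_length is the distance from the TCP to the fingertips, in mm); z points along the fingers, x is the direction in which the jaws open and shut, and the axes are right-handed (so a half turn about z gives the same grasp; the last joint's range is limited). The gripper opens to 85 mm and grips with 20 to 120 N. Pads are 22 mm wide; open, the fingers measure 114 mm over their backs; the gripper's body (76 mm by 85 mm) begins 54 mm behind the grasp point. The pads swing forward as they close: fully open they stand 13 mm farther back than shut.
Start: joints at [53.297, 14.817, 87.949, -0, 77.235, -11.62], TCP at [233.151, 498.142, 242.31] pointing down, gripper open.
Joint ranges: [-179.93, 179.93], [-52.35, 119.4], [10.71, 147.94], [-69.91, 249.91], [12.55, 155.21], [-178.61, 178.61]. Speed limits (degrees/s): [147.25, 147.25, 180, 180, 180, 180].

INTERFACE

Orientations are given as [roll, pitch, yaw] about the fixed x, y, z axes, in that order (R = Rz(yaw) Ry(pitch) Rx(roll)).
In Python, from station import bot gives the robot as it stands. The module is installed in compiled form; this text tells all that it offers. Calls block until the motion is done:
- bot.movep(position, orientation): joint-space move of the TCP to a pose.
- bot.move_straight(position, rot=None, rate=150, force_limit=None): straight line of the TCP; rot=None keeps the orientation; rate is the mean speed in mm/s. With force_limit (N) it stops when the force on the tool has changed by that much, and returns True; else False.
- bot.set_joints(angles): joint-space move.
- bot.gripper_to(opening, grip_force=None): finger opening in mm; grip_force is the grip in N (None keeps the last); returns when the fingers have stopped.
- bot.pause(seconds).
- bot.ik(position, orientation): joint angles nearest the present ones, or None.
- bot.observe(): the state.
- bot.read_camera(name): name is "scene" or "side" or "wrist"; returns the picture (480x640x3 uint8, red, green, blue); there is no depth.
- bot.camera_model(name): a dict with "intrinsics" (3x3 intrinsics, pixels), "rvec" (rotation vector, rad) and "tvec" (3), from world to camera coordinates, as OpenCV has them. Camera axes: x right, y down, z forward; pixel columns grow to the right and rows downward; lengths in mm; the calibration is good to about 2 mm. A picture is of the moment at which its call begins: read the wrist's pose just before it. camera_model takes no time and is no camera call; for the wrist camera it gives the pose at the moment of the call.
A pose or a line that the arm cannot do raises bot.PlanningError and nothing moves.
- bot.sign_off(): hands the job in, once; it reports no verdict.
The state is a dict: "clock": time; "joints": joint angles; "dq": joint speeds; "effort": joint torques, N m; "ee_pos": TCP position; "ee_rot": TCP orientation; "force": force on the tool from outside, world axes, zero at the start; "moment": the same for the moment, N m; "gripper_width": finger opening in mm.
Only numpy, scipy, OpenCV 4.12 (cv2) and the standard library are available. Lean on these libraries where they do the work, as an engineer would, in place of code of your own. Each camera call takes 0.05 s, during which the arm holds its last target.

TASK

First set the inspection light to half: swing the orange-balled dimmer lever on the light panel until it stands straight up, and leave it there. Then draw the impeller with the red collar straight out of its slanting bore in the blue rack, turn its shaft level and carry it over the middle of the light panel, about 15 to 20 cm above the glowing plate, so its shape can be checked against the light. The program finishes while still gripping it there, level and still; do not bump the panel with the impeller, and leave the blue-collared impeller in its bore and everything else standing where it is.

Things in the scene. Friction and masses are not known exactly. Their poses are not given: they have to be found in the camera images.
- dimmer (a joint): The dimmer lever's angle, rad: 0 = leaning 0.7 rad from vertical towards the panel's -x end, 0.7 = straight up (half light, the green mark on its black dial), 1.4 = leaning 0.7 rad towards panel +x. It starts between 0 and 0.4. Stiff friction hinge (about 0.2 N m, some 2 to 3 N at the ball); it stays where it is left.
- dimmer_ball (a point): Centre of the orange ball, 28 mm across, at the end of the dimmer lever, 90 mm from the hinge line; steel lever rod 10 mm thick.
- dimmer_hinge (a point): Middle of the lever's hinge line, 50 mm above the table, on the grey control box (110 x 74 x 45 mm high) at the panel's -y side. The hinge line runs along this point's y axis; its x axis is the panel's x, the direction in which the ball moves as the value grows (its axes do not turn with the lever).
- panel_mid (a point): Centre of the glowing plate on top of the white light panel (280 mm along x, 200 mm along y, 26 mm high, heavy, fixed); this point is on the plate's surface. Axes are the panel's, z up. The control box with the lever joins the -y side.
- red_collar (a point): Centre of the red collar (20 mm diameter, 50 mm long) on the impeller to be taken; within 10 mm of its balance point: grip here. Its z axis runs along the shaft towards the toothed disc and at the start rises at 45 degrees, away from the robot. The plain lower end is 165 mm along -z from here, its last 60 mm in the bore. 0.17 to 0.29 kg.
- red_butt (a point): Centre of the plain lower end of the red impeller's shaft, in the bore at the start (165 mm along -z from its collar centre).
- blue_collar (a point): Centre of the blue collar of the other, otherwise equal impeller, in the other bore of the rack; stays there.
- rack_mouths (a point): Midpoint between the mouths of the rack's two bores, 100 mm above the table. The bores are 55 mm either side of it along its y axis, 12 mm in diameter, 60 mm deep, and rise at 45 degrees towards its +x. Which impeller is in which bore varies. Fixed blue block 170 mm wide on a dark steel base 190 mm wide.
- tin_c (a point): Centre of a paint tin (96 mm diameter, 115 mm tall), bystander.
- tin_small_c (a point): Centre of a small tin (68 mm diameter, 80 mm tall), bystander.
- jar_c (a point): Centre of an amber jar (64 mm diameter, 85 mm tall), bystander.
- beaker_c (a point): Centre of a white plastic cup (72 mm diameter, 90 mm tall), bystander.
- puck_c (a point): Centre of a steel film-applicator block (90 x 45 x 30 mm), bystander.
- spatula_grip (a point): Handle of a spatula, 240 mm long, lying on the table, bystander.
- panel: The light panel with its control box; origin under its centre on the table, axes as panel_mid.
- red: The red-collared impeller; same point and axes as red_collar. Steel shaft 10 mm diameter; toothed disc 55 mm across, teeth included, 112 to 115 mm from the collar's centre along +z (teeth stand out 4 mm more), with a hub 18 mm across from 100 mm on.
- rack: The rack; origin on the table under rack_mouths, same axes.

How it is judged:
By the outcome, as a careful person would: the job done as asked, in the order asked, and still so for the second after the job is handed in, while the arm keeps its last pose, push and grip.
It also fails if it takes over 70 s, if anything falls off the work surface, if the arm or the gripper's body presses on something with over 40 N, if the wrist force passes 120 N, or if a joint passes its speed limit or range.

## Working session

There is one attempt and no reset: what is moved stays moved. The work goes in short steps, each a Python script; the robot and the scene stay as the last script left them, time stands still between calls to the robot, and variables do not carry over. Pictures are saved under pics/ and viewed, and the job is handed in when it is done.

```bash
mkdir -p pics; ls; python3 - <<'E'
from station import bot
import cv2
for n in ("scene","side","wrist"):
    im=bot.read_camera(n); cv2.imwrite(f"pics/{n}0.png",im[:,:,::-1])
    m=bot.camera_model(n); print(n,m)
print(bot.observe())
E
```

```text
pics
scene {'intrinsics': array([[462.74130987,   0.        , 322.61286284],
       [  0.        , 462.74130987, 239.42755028],
       [  0.        ,   0.        ,   1.        ]]), 'rvec': array([ 1.14461788,  2.33426517, -0.98509902]), 'tvec': array([ 358.74409867, -217.05004013, 1810.54446457])}
side {'intrinsics': array([[612.44761044,   0.        , 310.44197204],
       [  0.        , 612.44761044, 240.04829604],
       [  0.        ,   0.        ,   1.        ]]), 'rvec': array([ 2.35304377, -0.28355079,  0.12081798]), 'tvec': array([-581.85427084,  174.55898107, 1802.79409614])}
wrist {'intrinsics': array([[418.61547948,   0.        , 318.8714896 ],
       [  0.        , 418.61547948, 238.57006647],
       [  0.        ,   0.        ,   1.        ]]), 'rvec': array([-2.40359107, -1.52874119, -0.25428878]), 'tvec': array([-549.07605772,  -41.9197836 ,  381.19849205])}
{'clock': 0.15, 'joints': array([ 5.32972858e+01,  1.48496034e+01,  8.79951520e+01,  4.63033070e-04,
        7.72329258e+01, -1.16188801e+01]), 'dq': array([-0.07540935,  0.02370214, -0.23815079, -0.02685244,  0.08731881,
        0.01463476]), 'effort': array([ 2.74578706e-03, -4.46385455e+01, -2.90819889e+01, -2.48724604e-05,
        8.14721338e-03, -2.35466746e-05]), 'ee_pos': array([232.91698752, 497.84446203, 241.67691157]), 'ee_rot': array([-1.79983913e+02,  7.59984156e-02,  6.49160739e+01]), 'force': array([ 0.03281059,  0.08131198, -0.68991788]), 'moment': array([-0.04376074, -0.01004818, -0.02974667]), 'gripper_width': 85.40122101216622}
```

View pics/scene0.png

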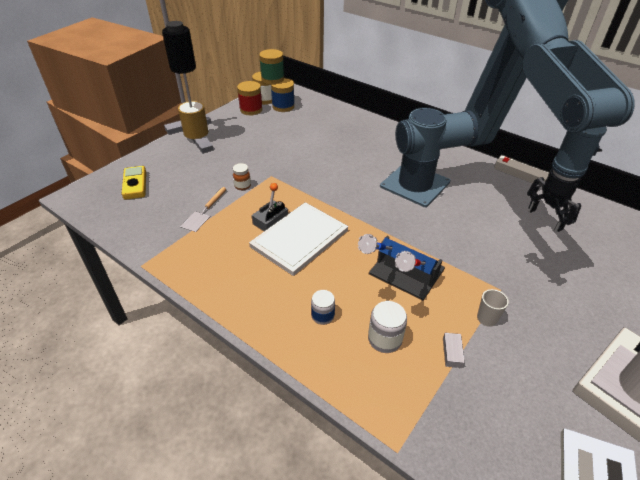

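View pics/side0.png

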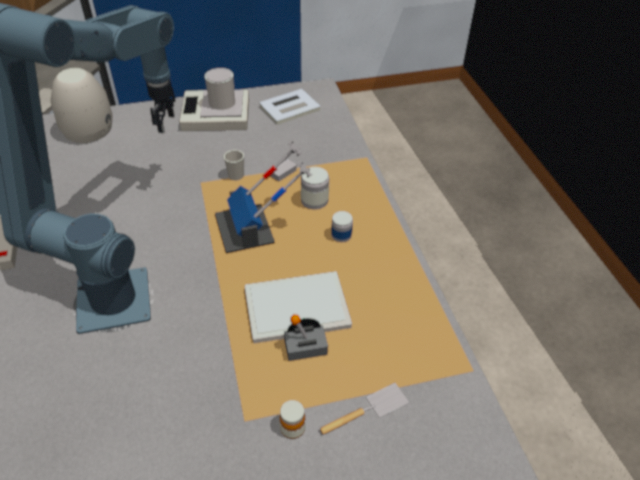

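View pics/wrist0.png

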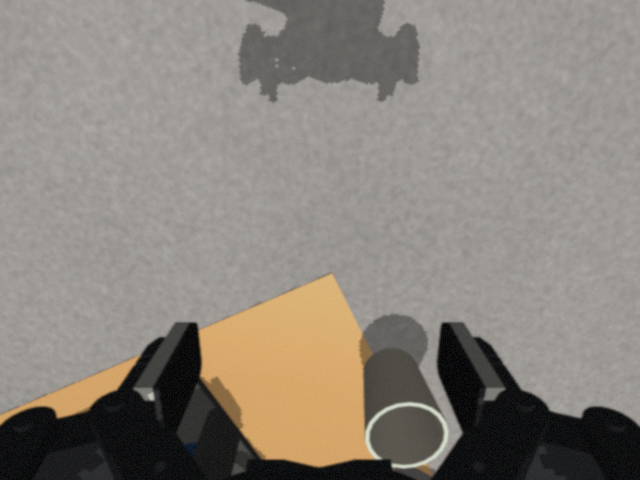

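Scene and side views: the rack is at about (405,265) in scene, with red in the +y bore and blue towards the panel. The panel is at (300,237), and the lever's orange ball is at (274,187) in scene and (296,320) in side. I'll enlarge these.

```bash
python3 - <<'E'
import cv2
a=cv2.imread("pics/scene0.png"); b=cv2.imread("pics/side0.png")
def crop(im,x,y,w,h,s,n): cv2.imwrite(n,cv2.resize(im[y:y+h,x:x+w],None,fx=s,fy=s,interpolation=cv2.INTER_CUBIC))
crop(a,240,170,210,150,3.8,"pics/c1.png")
crop(b,200,130,160,110,5,"pics/c2.png")
crop(b,230,260,130,110,5,"pics/c3.png")
E
```

```text
(no output)
```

View pics/c1.png

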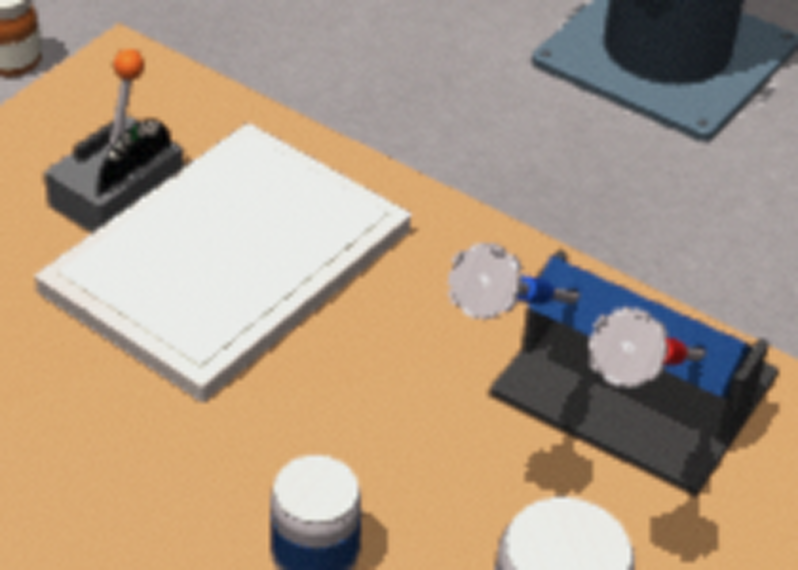

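View pics/c2.png

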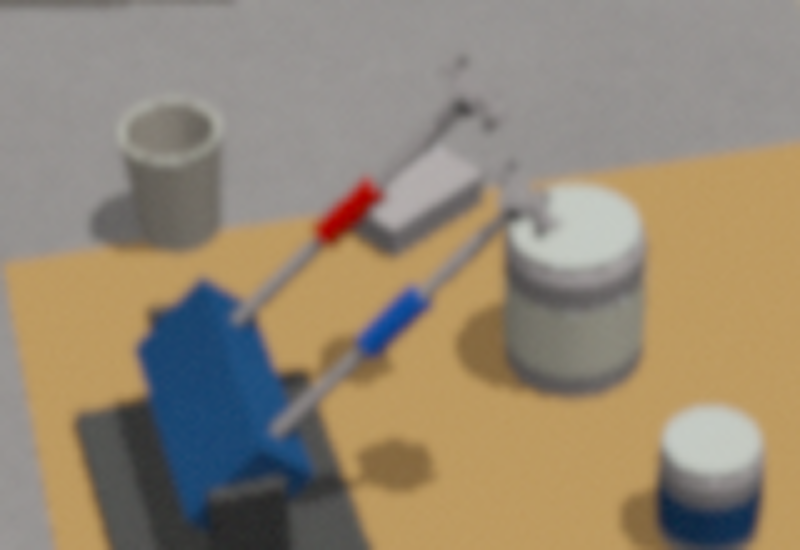

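View pics/c3.png

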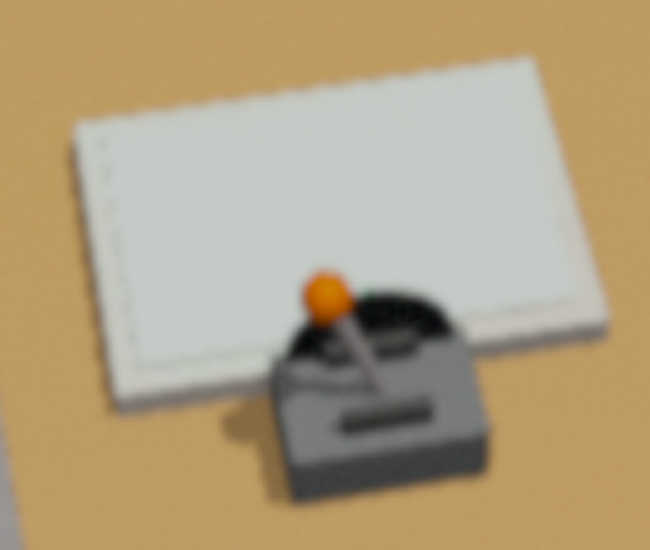

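```bash
cat > h.py <<'E'
import numpy as np, cv2
from station import bot
def P(m):
    R=cv2.Rodrigues(m["rvec"])[0]; return m["intrinsics"]@np.c_[R,m["tvec"]]
def tri(obs):
    """obs: list of (model,(u,v))"""
    A=[]
    for m,(u,v) in obs:
        p=P(m); A+= [u*p[2]-p[0], v*p[2]-p[1]]
    A=np.array(A); A/=np.linalg.norm(A[:,:3],axis=1)[:,None]
    return np.linalg.lstsq(A[:,:3],-A[:,3],rcond=None)[0]
def proj(m,X):
    q=P(m)@np.r_[X,1]; return q[:2]/q[2]
def save(n,name): 
    im=bot.read_camera(n); cv2.imwrite(name,im[:,:,::-1]); return im
E
python3 - <<'E'
from h import *
S=bot.camera_model("scene"); D=bot.camera_model("side")
c=lambda u,v,x0,y0,s:((u+.5)/s-.5+x0,(v+.5)/s-.5+y0)
c1=lambda p:c(*p,240,170,3.8); c2=lambda p:c(*p,200,130,5); c3=lambda p:c(*p,230,260,5)
T={}
def t(n,a,b):
    X=tri([(S,a),(D,b)]); T[n]=X
    print(n,X.round(1),(proj(S,X)-a).round(1),(proj(D,X)-b).round(1))
t("ball",c1((128,64)),c3((327,296)))
t("p_nl",c1((410,215)),c3((75,125)))
t("p_nr",c1((250,125)),c3((115,400)))
t("p_fl",c1((203,388)),c3((535,58)))
t("p_fr",c1((37,278)),c3((607,325)))
t("redmouth",c1((697,353)),c2((240,317)))
t("bluemouth",c1((572,296)),c2((276,430)))
t("reddisc",c1((627,347)),c2((468,106)))
t("bluedisc",c1((485,280)),c2((522,205)))
t("redcol",c1((674,352)),c2((348,212)))
t("bluecol",c1((540,290)),c2((393,322)))
t("tin",c1((568,540)),c2((575,226)))
t("tinsm",c1((315,490)),c2((712,440)))
for k in "red","blue":
    v=T[k+"disc"]-T[k+"mouth"]; print(np.linalg.norm(v),v/np.linalg.norm(v))
E
```

```text
ball [ 483.6 -295.4  135.4] [-0.3  0.1] [-0.4 -0.2]
p_nl [384.  -51.6  20.2] [-0.3  0.2] [-0.4 -0.2]
p_nr [ 372.1 -248.9   17.1] [-0.5  0.3] [-0.7 -0.4]
p_fl [662.8 -64.   19.9] [-0.7  0.3] [-0.8 -0.3]
p_fr [ 649.9 -263.6   15.8] [-0.6  0.2] [-0.7 -0.2]
redmouth [451.8 263.   99.8] [-0.7  0.4] [-0.6 -0.4]
bluemouth [456.1 153.   98.4] [-0.5  0.3] [-0.4 -0.3]
reddisc [606.8 268.4 238.5] [-0.8  0.5] [-0.6 -0.4]
bluedisc [615.8 160.1 242.8] [-0.7  0.4] [-0.6 -0.4]
redcol [526.6 270.9 167.6] [-1.1  0.7] [-0.9 -0.6]
bluecol [532.7 160.2 167.6] [-1.2  0.7] [-1.  -0.7]
tin [680.4 283.2 115.5] [-0.9  0.5] [-0.7 -0.4]
tinsm [726.  100.9  76.8] [-0.2  0.1] [-0.2 -0.1]
208.06058440405948 [0.74513797 0.02605389 0.66640124]
215.44642189730192 [0.74149609 0.03296362 0.67014696]
```

```bash
python3 - <<'E'
from h import *
from scipy.spatial.transform import Rotation as Ro
m=bot.camera_model("wrist"); o=bot.observe()
R=cv2.Rodrigues(m["rvec"])[0]; C=-R.T@m["tvec"]
T=Ro.from_euler("xyz",o["ee_rot"],degrees=True).as_matrix()
print("cam in tool",T.T@(C-o["ee_pos"])); print((T.T@R.T).round(3))
for p,r in [((527,265,168),(180,-45,0)),((527,265,168),(180,-45,2)),((527,265,168),(180,-45,-178)),((527,265,168),(180,45,-178)),((598,267,245),(180,-45,2)),((598,267,245),(180,45,-178)),((598,267,450),(180,-45,2)),((517,-157,206),(180,0,-3)),((517,-157,206),(180,0,177)),((484,-295,150),(180,0,-3)),((484,-295,300),(180,0,177)),((484,-295,300),(180,0,-3))]:
    q=bot.ik(p,r); t=Ro.from_euler("xyz",r,degrees=True).as_matrix()
    print(p,r,t[:,0].round(2),t[:,2].round(2),None if q is None else np.round(q,1))
E
```

```text
cam in tool [ 7.76714343e-02 -8.46891643e+01 -1.31117914e+02]
[[ 1.    -0.    -0.001]
 [ 0.     0.945  0.327]
 [ 0.001 -0.327  0.945]]
(527, 265, 168) (180, -45, 0) [ 0.71 -0.    0.71] [ 0.71 -0.   -0.71] None
(527, 265, 168) (180, -45, 2) [0.71 0.02 0.71] [ 0.71  0.02 -0.71] None
(527, 265, 168) (180, -45, -178) [-0.71 -0.02  0.71] [-0.71 -0.02 -0.71] [  11.8   49.8   53.4    8.1  121.1 -168.9]
(527, 265, 168) (180, 45, -178) [-0.71 -0.02 -0.71] [ 0.71  0.02 -0.71] None
(598, 267, 245) (180, -45, 2) [0.71 0.02 0.71] [ 0.71  0.02 -0.71] [ 21.4   9.  110.4 -39.2  21.8  51.2]
(598, 267, 245) (180, 45, -178) [-0.71 -0.02 -0.71] [ 0.71  0.02 -0.71] [  21.4    9.   110.4  -39.2   21.8 -128.8]
(598, 267, 450) (180, -45, 2) [0.71 0.02 0.71] [ 0.71  0.02 -0.71] [ 21.4  -0.   90.4 -18.5  47.8  26.7]
(517, -157, 206) (180, 0, -3) [ 1.   -0.05  0.  ] [-0. -0. -1.] [-28.7  15.4  92.4  -0.   72.2 -25.7]
(517, -157, 206) (180, 0, 177) [-1.    0.05  0.  ] [ 0.  0. -1.] [-28.7  15.4  92.4   0.   72.2 154.3]
(484, -295, 150) (180, 0, -3) [ 1.   -0.05  0.  ] [-0. -0. -1.] [-42.6  20.9  93.   -0.   66.1 -39.6]
(484, -295, 300) (180, 0, 177) [-1.    0.05  0.  ] [ 0.  0. -1.] [-42.6  14.8  80.    0.   85.3 140.4]
(484, -295, 300) (180, 0, -3) [ 1.   -0.05  0.  ] [-0. -0. -1.] [-42.6  14.8  80.   -0.   85.3 -39.6]
```

```bash
cat >> h.py <<'E'
from scipy.spatial.transform import Rotation as Ro
def tilt(a,yaw):
    """tool z=(sin a,0,-cos a), tool x=+y, then turned by yaw about world z; returns rpy"""
    a=np.radians(a); z=np.array([np.sin(a),0,-np.cos(a)]); x=np.array([0,1.,0]); y=np.cross(z,x)
    R=Ro.from_euler("z",yaw,degrees=True)*Ro.from_matrix(np.c_[x,y,z])
    return R.as_euler("xyz",degrees=True)
def rm(r): return Ro.from_euler("xyz",r,degrees=True).as_matrix()
E
python3 - <<'E'
from h import *
d=np.array([.7071,.02,.7071])
for a in (0,15,25,35,45):
    for s,p,aa,yw in [("g",(527,265,168),a,2),("out",np.array((527,265,168))+d*90,a,2),("hi",(520,265,330),a-45,2),("fin",(517,-157,206),a-45,-3),("fin90",(517,-157,206),a-45,-28)]:
        q=bot.ik(p,tilt(aa,yw)); print(a,s,None if q is None else np.round(q,0))
E
```

```text
0 g [ 16.  22.  88.   0.  70. -76.]
0 out [ 14.  25.  74.   0.  80. -78.]
0 hi [ 12.  44.  42.  10. 138. -75.]
0 fin [ -21.   44.   60.  -14.  119. -110.]
0 fin90 [-28.  44.  59.  -0. 122. -91.]
15 g [ 18.  15. 100.  -5.  50. -71.]
15 out [ 16.  17.  88.  -4.  61. -74.]
15 hi [ 13.  35.  51.   6. 123. -77.]
15 fin [ -23.   34.   70.  -10.  104. -110.]
15 fin90 [-29.  34.  69.  -0. 106. -91.]
25 g [ 20.  12. 108. -13.  37. -63.]
25 out [ 18.  13.  96.  -9.  47. -69.]
25 hi [ 14.  28.  59.   4. 112. -77.]
25 fin [ -24.   28.   77.   -7.   94. -110.]
25 fin90 [-29.  28.  77.  -0.  95. -91.]
35 g [ 23.  10. 116. -30.  24. -45.]
35 out [ 20.  11. 104. -19.  33. -59.]
35 hi [ 15.  22.  66.   2. 101. -77.]
35 fin [ -26.   21.   85.   -4.   83. -112.]
35 fin90 [-29.  21.  84.  -0.  84. -91.]
45 g None
45 out [ 22.   9. 112. -43.  20. -34.]
45 hi [ 16.  16.  74.   0.  90. -76.]
45 fin [ -29.   15.   92.   -0.   72. -116.]
45 fin90 [-29.  15.  92.  -0.  72. -91.]
```

```bash
python3 - <<'E'
from h import *
import pickle
M={}
def view(k,p,r):
    bot.movep(p,r); bot.pause(.3); M[k]=bot.camera_model("wrist"); save("wrist",f"pics/{k}.png"); print(k,bot.observe()["clock"])
bot.movep((300,400,420),tilt(0,60))
view("r1",(430,220,380),tilt(0,2))
view("r2",(480,320,420),tilt(0,2))
bot.movep((430,0,420),tilt(0,-40))
view("d1",(470,-290,290),(180,0,-3))
view("d2",(540,-230,330),(180,0,-3))
pickle.dump(M,open("M.pkl","wb"))
E
```

```text
r1 2.9083
r2 3.8
d1 6.6
d2 7.4333
```

View pics/r1.png

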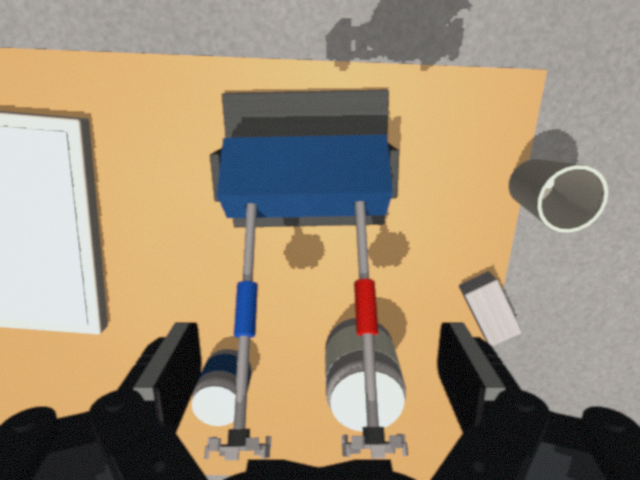

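View pics/r2.png

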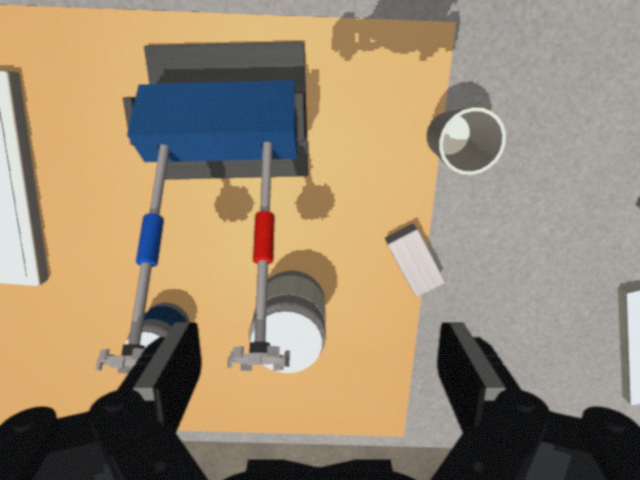

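View pics/d1.png

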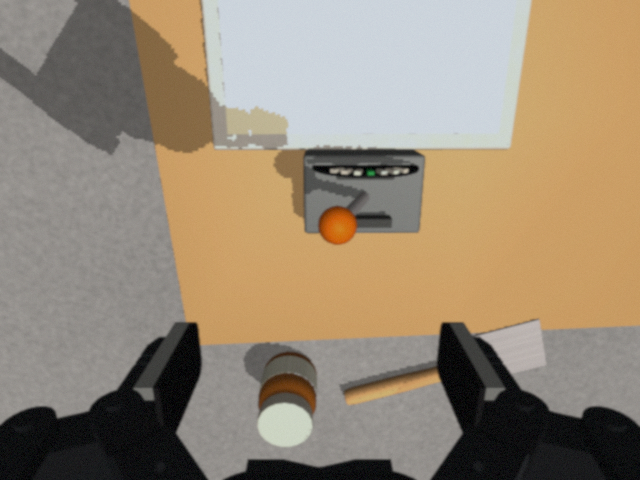

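View pics/d2.png

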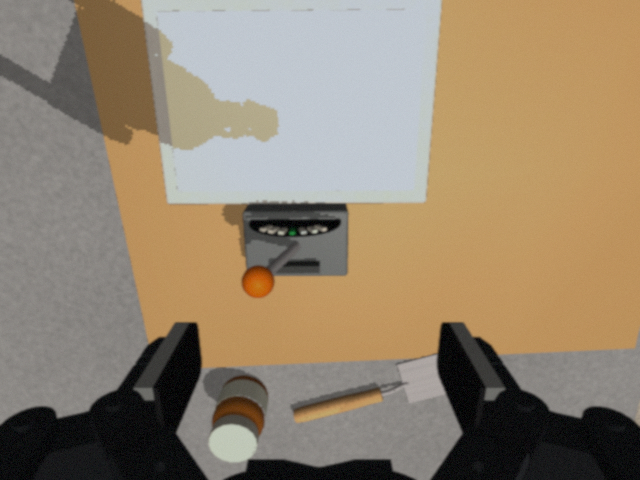

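r1/r2 show the red collar at about (366,306) and (263,237), with the mouth at (361,203) and (267,146). d1/d2 show the ball at about (338,225) and (258,282), and the green mark at (371,173) and (292,232). Next I'll refine these on crops.

```bash
python3 - <<'E'
import cv2
def crop(f,x,y,w,h,s,n): cv2.imwrite(n,cv2.resize(cv2.imread(f)[y:y+h,x:x+w],None,fx=s,fy=s,interpolation=cv2.INTER_CUBIC))
crop("pics/d1.png",290,135,150,115,5,"pics/e1.png")
crop("pics/d2.png",230,190,150,115,5,"pics/e2.png")
import numpy as np
for f in ("d1","d2"):
    h=cv2.cvtColor(cv2.imread(f"pics/{f}.png"),cv2.COLOR_BGR2HSV)
    m=cv2.inRange(h,(5,230,120),(14,255,255)); n,l,s,c=cv2.connectedComponentsWithStats(m); i=1+np.argmax(s[1:,4]); print(f,s[i],c[i])
for f in ("r1","r2"):
    h=cv2.cvtColor(cv2.imread(f"pics/{f}.png"),cv2.COLOR_BGR2HSV)
    m=cv2.inRange(h,(0,200,80),(5,255,255))|cv2.inRange(h,(175,200,80),(180,255,255)); n,l,s,c=cv2.connectedComponentsWithStats(m); i=1+np.argmax(s[1:,4]); print(f,s[i],c[i])
E
```

```text
d1 [320 209  36  34 665] [336.98045113 224.32932331]
d2 [243 270  30  27 422] [257.72274882 280.77014218]
r1 [ 356  280   21   55 1004] [365.49701195 306.95517928]
r2 [254 212  19  51 828] [263.4057971  236.40217391]
```

View pics/e1.png

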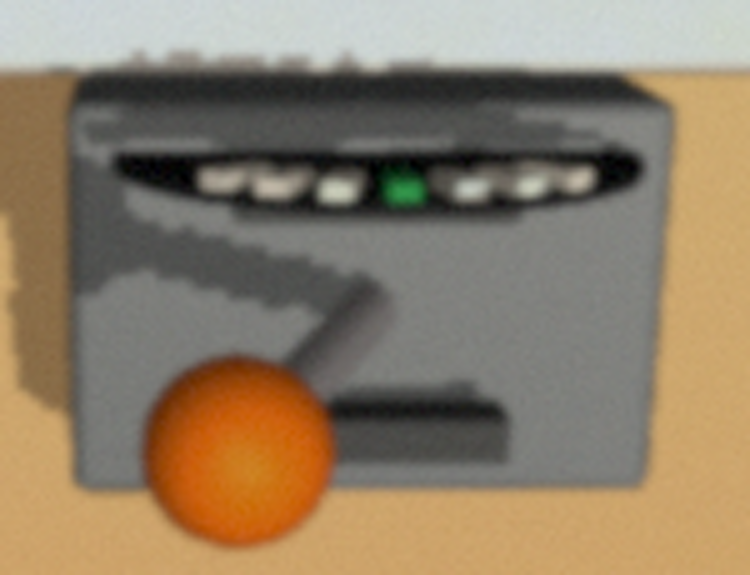

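View pics/e2.png

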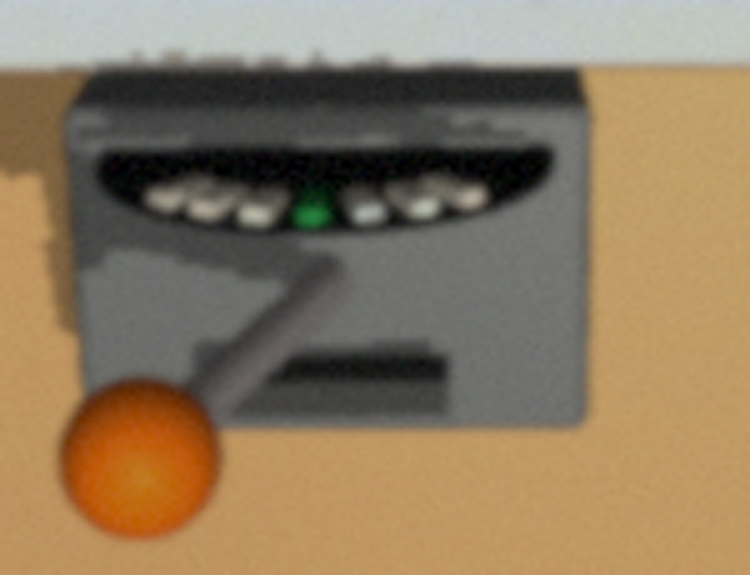

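```bash
python3 - <<'E'
from h import *
import pickle; M=pickle.load(open("M.pkl","rb"))
c=lambda p,x0,y0:((p[0]+.5)/5-.5+x0,(p[1]+.5)/5-.5+y0)
e1=lambda *p:c(p,290,135); e2=lambda *p:c(p,230,190)
T={}
def t(n,ka,a,kb,b):
    X=tri([(M[ka],a),(M[kb],b)]); T[n]=X
    print(n,X.round(1),(proj(M[ka],X)-a).round(1),(proj(M[kb],X)-b).round(1))
t("ball","d1",e1(240,452),"d2",e2(140,459))
t("green","d1",e1(404,188),"d2",e2(313,212))
t("root","d1",e1(375,290),"d2",e2(335,262))
t("b1","d1",e1(72,100),"d2",e2(68,105))
t("b2","d1",e1(672,100),"d2",e2(588,103))
t("b3","d1",e1(80,488),"d2",e2(92,425))
t("b4","d1",e1(650,488),"d2",e2(585,425))
t("pl","d1",(215,149),"d2",(168,203))
t("pr","d1",(511,149),"d2",(426,203))
t("redcol","r1",(366,307),"r2",(263.3,237))
t("redmouth","r1",(361,203),"r2",(267,145))
t("bluemouth","r1",(251,205),"r2",(163.5,148))
t("redhub","r1",(373,434),"r2",(259.5,347))
bx=np.mean([T[k] for k in("b1","b2","b3","b4")],0); print("box",bx)
for y in (-3,-3.4,-2.5):
    u=np.array([np.cos(np.radians(y)),np.sin(np.radians(y)),0]); 
    for k in("green","root","ball"): print(y,k,(T[k]-bx)@u)
    w=np.array([-u[1],u[0],0]); print((T["ball"]-bx)@w)
v=T["redhub"]-T["redmouth"]; print(np.linalg.norm(v),v/np.linalg.norm(v))
v=T["redcol"]-T["redmouth"]; print(np.linalg.norm(v),v/np.linalg.norm(v))
E
```

```text
ball [ 483.3 -293.8  137.4] [-0.1 -0.1] [0.1 0.1]
green [ 512.  -265.5   93.6] [0. 0.] [-0. -0.]
root [ 511.8 -292.7   45.7] [-0.2 -0.2] [0.1 0.2]
b1 [ 458.6 -256.3   42.1] [0.1 0.1] [-0.1 -0.1]
b2 [ 566.1 -261.7   42. ] [0. 0.] [-0. -0.]
b3 [ 455.1 -330.4   38.6] [-0.2 -0.2] [0.2 0.2]
b4 [ 563.3 -333.7   44.7] [-0.3 -0.5] [0.2 0.4]
pl [ 373.5 -249.6   19.2] [-0.1 -0.1] [0.1 0.1]
pr [ 651.8 -263.4   23.5] [-0. -0.] [0. 0.]
redcol [526.5 267.5 172.1] [ 0. -0.] [-0.  0.]
redmouth [447.5 263.7 102.7] [-0.3  0.4] [ 0.2 -0.4]
bluemouth [455.2 152.4  96.8] [-0.2  0.3] [ 0.2 -0.3]
redhub [602.9 271.8 242.5] [ 0.7 -1. ] [-0.6  0.9]
box [ 510.75342962 -295.51249666   41.84199827]
-3 green -0.3159942755518182
-3 root 0.8790679030867714
-3 ball -27.545284664207138
0.24264761198141438
-3.4 green -0.5254622551020597
-3.4 root 0.8589695007075205
-3.4 ball -27.546307391190094
0.05034089660799454
-2.5 green -0.05413883976191488
-2.5 root 0.9041305413463893
-2.5 ball -27.542118351171045
0.483013277138883
209.14780907971732 [0.74287417 0.03855067 0.66832015]
105.22200108572252 [0.75100112 0.03562297 0.65933931]
```

```bash
python3 - <<'E'
from h import *
r=(180,0,-3)
bot.gripper_to(60)
bot.movep((483.4,-294.5,200),r)
print(bot.move_straight((483.4,-294.5,129),rate=80,force_limit=15))
bot.gripper_to(20,grip_force=20)
o=bot.observe(); print(o["gripper_width"],o["ee_pos"],o["force"])
bot.pause(.2); M=bot.camera_model("side"); save("side","pics/g1.png"); save("wrist","pics/g1w.png")
E
python3 -c "
import cv2
im=cv2.imread('pics/g1.png')[240:380,220:380]; cv2.imwrite('pics/g1c.png',cv2.resize(im,None,fx=4,fy=4))"
```

```text
False
26.14021834775959 [ 483.48761836 -294.72279479  129.59108963] [-0.54852717 -0.30023428  4.16024558]
```

View pics/g1w.png

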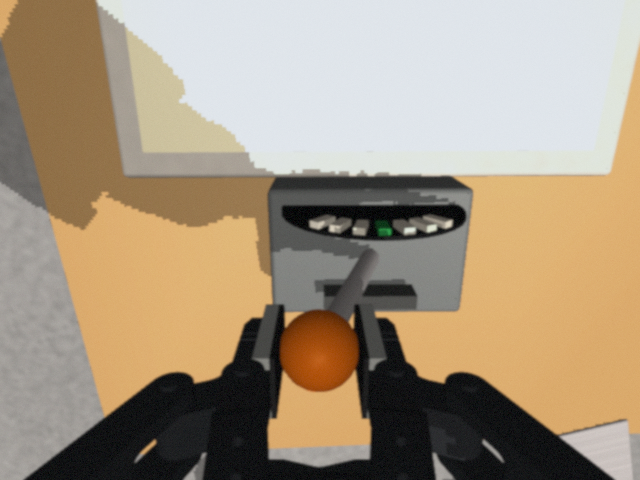

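View pics/g1c.png

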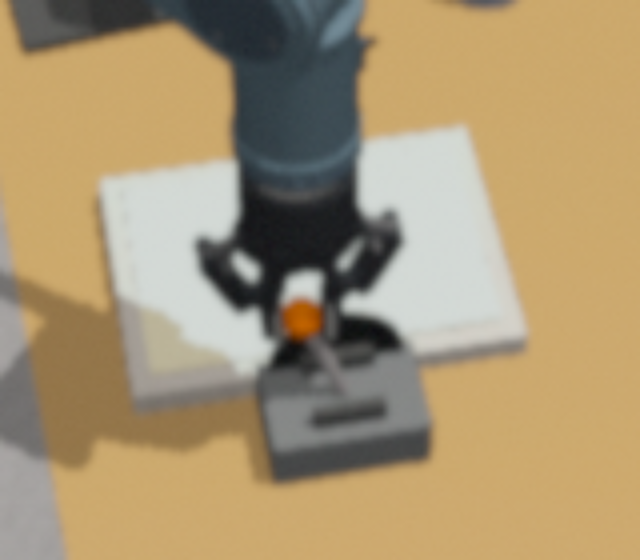

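The ball sits between the pads in both views: (320,350) in the wrist picture, (300,320) in the side crop. Next I'll swing it along its arc.

```bash
python3 - <<'E'
from h import *
u=np.array([np.cos(np.radians(-3)),np.sin(np.radians(-3)),0]); w=np.array([0,0,1])
H=np.array([511.3,-295.6,50]); p0=bot.observe()["ee_pos"]; 
off=p0-(H+90*np.array([u[0]*np.sin(-.31),u[1]*np.sin(-.31),np.cos(-.31)])); off[2]=129.5-(50+90*np.cos(.31)); off[0]=0
for th in (-.2,-.1,0):
    q=H+90*(u*np.sin(th)+w*np.cos(th)); q[1]=p0[1]+(q-p0)@u*u[1]; q[2]+=off[2]
    bot.move_straight(q,rate=40)
    o=bot.observe(); print(q.round(1),o["ee_pos"].round(1),o["force"].round(1),o["gripper_width"])
bot.pause(.3)
bot.gripper_to(60); p=bot.observe()["ee_pos"]
bot.move_straight((p[0],p[1],260),rate=150)
import pickle
M={}
M["f1"]=bot.camera_model("wrist"); save("wrist","pics/f1.png"); 
bot.movep((511-70,-295+75,330),(180,0,-3)); bot.pause(.2)
M["f2"]=bot.camera_model("wrist"); save("wrist","pics/f2.png"); print(bot.observe()["clock"])
save("scene","pics/f3.png"); save("side","pics/f4.png")
pickle.dump(M,open("M2.pkl","wb"))
for k in ("f1","f2"):
    im=cv2.imread(f"pics/{k}.png")
    h=cv2.cvtColor(im,cv2.COLOR_BGR2HSV)
    m=cv2.inRange(h,(5,230,120),(14,255,255)); n,l,s,c=cv2.connectedComponentsWithStats(m); i=1+np.argmax(s[1:,4]); print(k,s[i],c[i])
a=cv2.imread("pics/f1.png"); b=cv2.imread("pics/f2.png")
cv2.imwrite("pics/f12.png",np.hstack([a,b])[::1]) if 0 else None
E
```

```text
[ 493.4 -295.2  132. ] [ 492.  -295.1  132.2] [-6.   1.4  8.4] 26.48804137436534
[ 502.3 -295.7  133.3] [ 501.  -295.5  133.3] [-5.   0.5  5.1] 26.67400865821018
[ 511.3 -296.2  133.8] [ 510.1 -295.8  133.7] [-4.7 -0.2  4.5] 26.561135930929133
13.9667
f1 [298 218  40  38 821] [317.72594397 235.99025579]
f2 [392 277  29  28 418] [405.67942584 289.57655502]
```

View pics/f1.png

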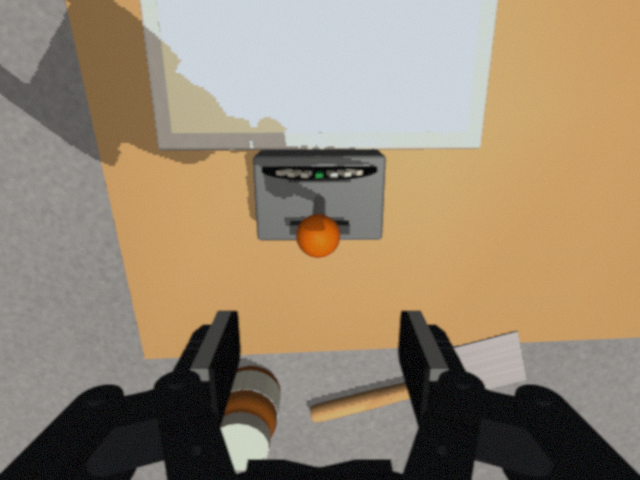

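View pics/f2.png

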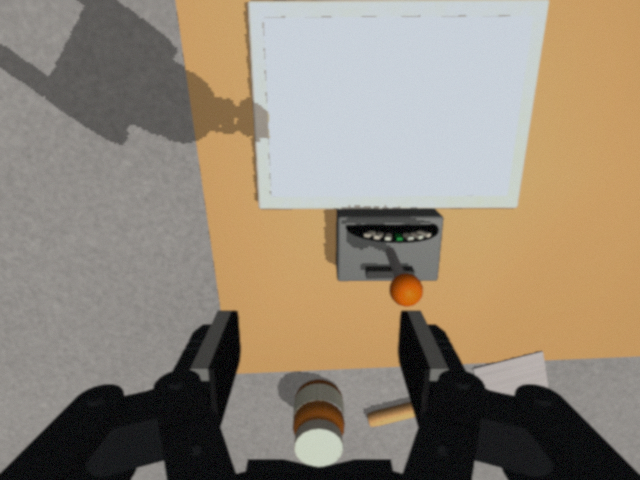

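```bash
python3 - <<'E'
import cv2,numpy as np
a=cv2.imread("pics/f1.png")[140:260,245:395]; b=cv2.imread("pics/f2.png")[200:315,325:455]
cv2.imwrite("pics/f1c.png",cv2.resize(a,None,fx=5,fy=5,interpolation=cv2.INTER_CUBIC))
cv2.imwrite("pics/f2c.png",cv2.resize(b,None,fx=5,fy=5,interpolation=cv2.INTER_CUBIC))
E
```

```text
(no output)
```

View pics/f1c.png

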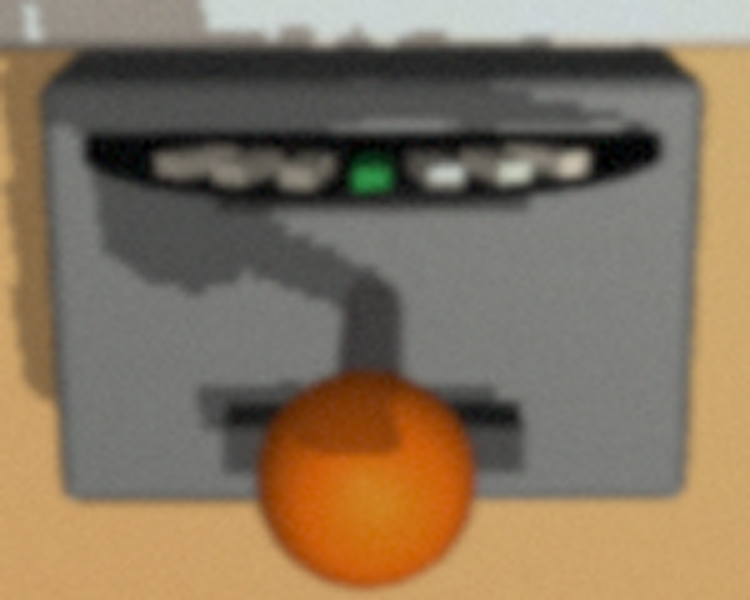

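View pics/f2c.png

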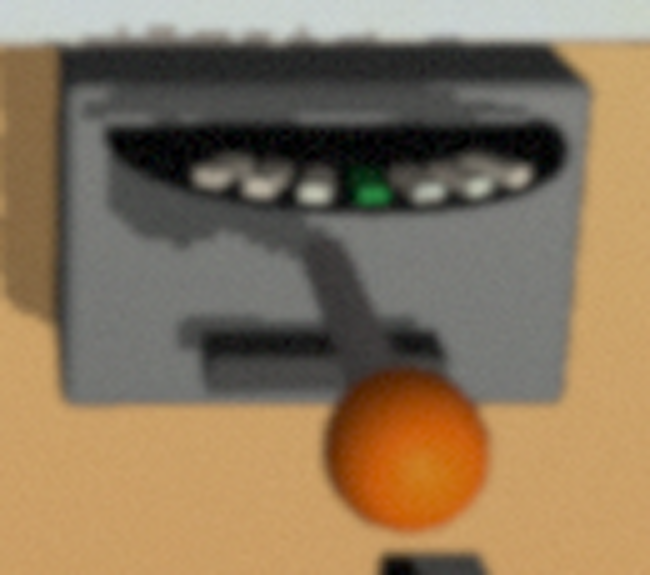

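The wrist crop shows the ball within about 1 px of the green mark's column with the camera directly above it, and the rod runs straight to the hinge. The lever is upright to about 0.02 rad. Next, the grasp.

```bash
python3 - <<'E'
from h import *
yw=2.5; r=tilt(25,yw); z=rm(r)[:,2]; col=np.array([526,267.3,172.]); tcp=col+8*z
bot.movep((420,-60,420),tilt(0,-15))
bot.movep(tcp-130*z,r)
bot.gripper_to(50)
print(bot.move_straight(tcp-40*z,rate=150,force_limit=20))
bot.pause(.2); save("wrist","pics/h1.png"); 
print(bot.move_straight(tcp,rate=60,force_limit=12)); o=bot.observe(); print(o["ee_pos"]-tcp,o["force"],o["clock"])
save("wrist","pics/h2.png"); save("side","pics/h3.png")
im=cv2.imread('pics/h3.png')[110:270,180:360]; cv2.imwrite('pics/h3c.png',cv2.resize(im,None,fx=4,fy=3.6))
E
```

```text
False
False
[ 0.09828347  0.03500545 -0.0107725 ] [ 0.65687078 -0.68256664  0.22576541] 18.5
```

View pics/h1.png

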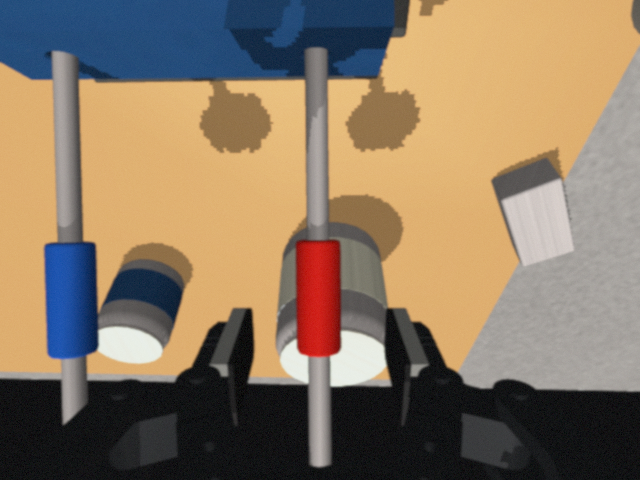

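View pics/h2.png

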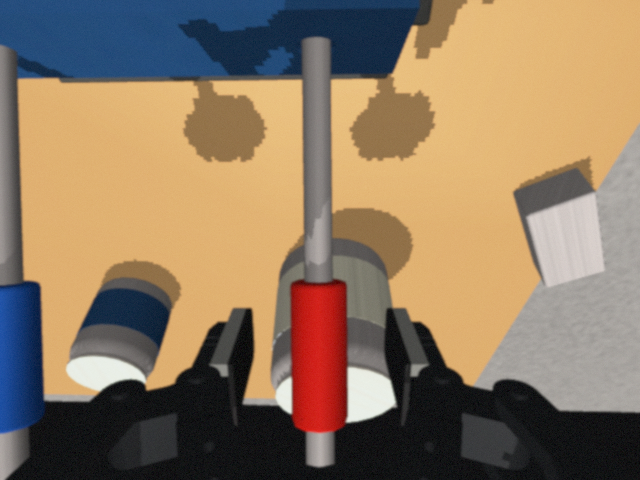

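View pics/h3c.png

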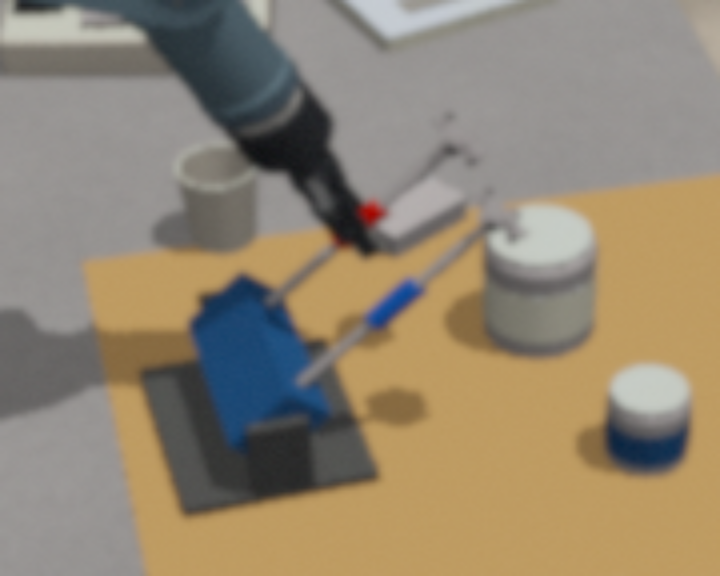

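```bash
python3 - <<'E'
from h import *
yw=2.5
d=np.array([np.cos(np.radians(45))*np.cos(np.radians(2.9)),np.cos(np.radians(45))*np.sin(np.radians(2.9)),np.sin(np.radians(45))])
p=bot.observe()["ee_pos"]+2.5*d
bot.move_straight(p,rate=30)
f0=bot.observe()["force"]
bot.gripper_to(10,grip_force=70); bot.pause(.2)
o=bot.observe(); print(o["gripper_width"],o["force"]-f0,o["moment"])
p=o["ee_pos"]
for k in (10,25,45,70):
    s=bot.move_straight(p+k*d,rate=40,force_limit=30); o=bot.observe(); print(k,s,(o["ee_pos"]-p).round(1),(o["force"]-f0).round(1),o["gripper_width"])
    if s: break
print(o["clock"])
save("side","pics/i3.png"); save("wrist","pics/i1.png")
im=cv2.imread('pics/i3.png')[90:250,180:360]; cv2.imwrite('pics/i3c.png',cv2.resize(im,None,fx=4,fy=3.6))
E
```

```text
17.858145339108656 [-0.60338774 -1.61910641  2.67300874] [-0.24998338  0.1604148   0.06674628]
10 False [7.8 0.4 7.5] [-0.3 -1.3 -0.5] 17.955834113453037
25 False [17.8  0.9 17.9] [-0.5 -0.3 -1.2] 17.77891090354694
45 False [31.7  1.5 31.8] [ 0.3 -0.8 -2.1] 18.28069828602444
70 False [49.2  2.4 49.3] [-0.9  0.7 -2.2] 17.595554006720004
21.7917
```

View pics/i3c.png

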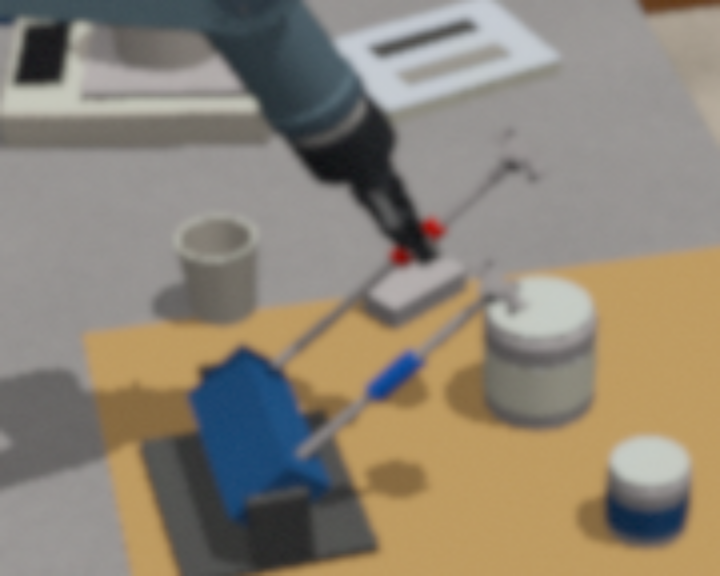

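View pics/i1.png

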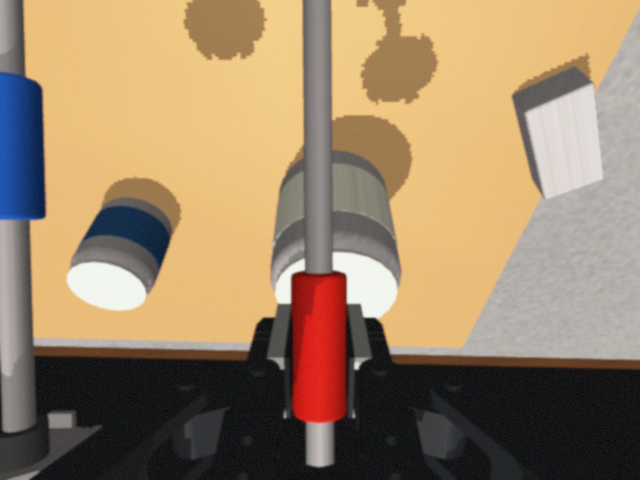

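Red is held at mid-collar and slides out freely with about 2 N of drag. I'll draw it fully clear, raise it, level it and look.

```bash
python3 - <<'E'
from h import *
d=np.array([np.cos(np.radians(45))*np.cos(np.radians(2.9)),np.cos(np.radians(45))*np.sin(np.radians(2.9)),np.sin(np.radians(45))])
p=bot.observe()["ee_pos"]
print(bot.move_straight(p+50*d,rate=70,force_limit=30))
p=p+50*d; print(p)
bot.move_straight((p[0],p[1],420),rate=150)
bot.move_straight((560,p[1],440),rot=tilt(-20,2.5),rate=70)
bot.pause(.5)
o=bot.observe(); print(o["ee_pos"],o["gripper_width"],o["clock"])
save("side","pics/j1.png"); save("scene","pics/j2.png"); save("wrist","pics/j3.png")
E
```

```text
False
[615.73071288 271.83279058 251.54055273]
[559.83803825 271.85745909 440.263535  ] 17.73135607887344 25.5667
```

View pics/j1.png

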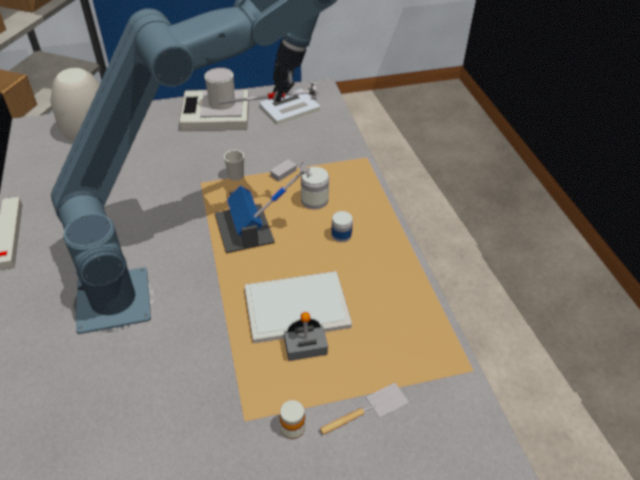

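View pics/j2.png

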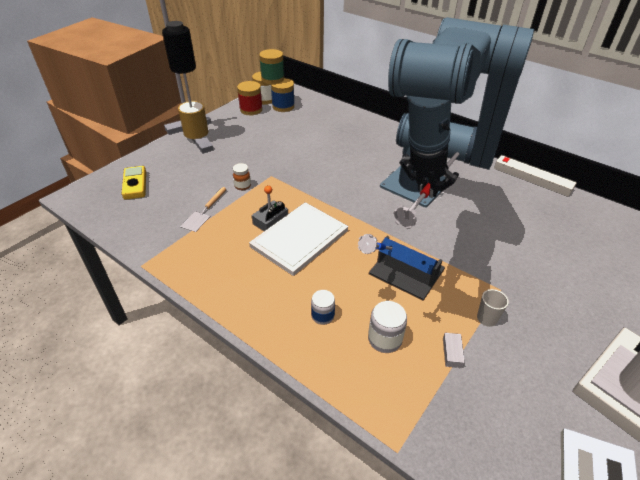

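View pics/j3.png

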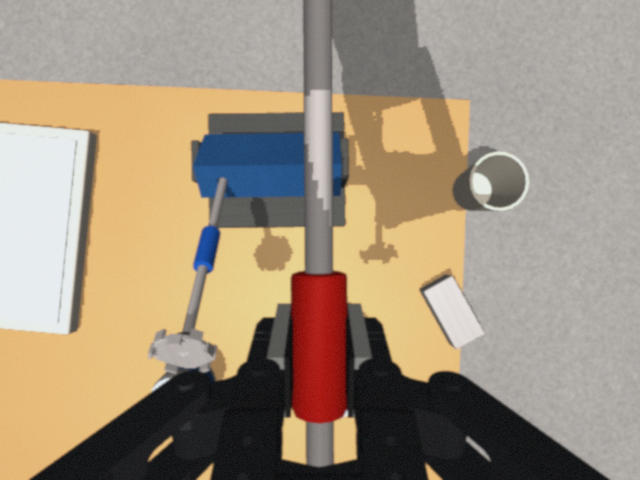

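```bash
python3 - <<'E'
from h import *
r=tilt(-20,-3); z=rm(r)[:,2]; t=np.array([517.5,-157,204])+8*z
bot.movep((540,60,440),tilt(-20,0))
bot.movep((t[0],t[1],380),r)
print(bot.move_straight(t,rate=100,force_limit=25)); bot.pause(.5)
o=bot.observe(); print(o["ee_pos"],t,o["gripper_width"],o["clock"])
save("side","pics/k1.png"); save("scene","pics/k2.png"); save("wrist","pics/k3.png")
for k,(x,y,w,h,s) in {"k1":(200,200,190,160,4),"k2":(200,140,200,150,4)}.items():
    cv2.imwrite(f"pics/{k}c.png",cv2.resize(cv2.imread(f"pics/{k}.png")[y:y+h,x:x+w],None,fx=s,fy=s*.9 if k=="k1" else s,interpolation=cv2.INTER_CUBIC))
E
```

```text
False
[ 514.76311641 -156.85636222  196.47948342] [ 514.76758867 -156.85680039  196.48245903] 18.17677371479403 29.9667
```

View pics/k1c.png

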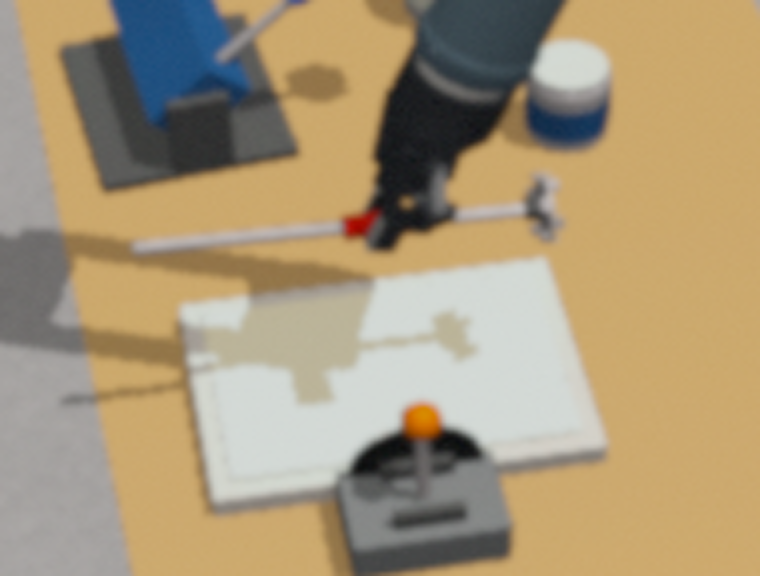

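View pics/k2c.png

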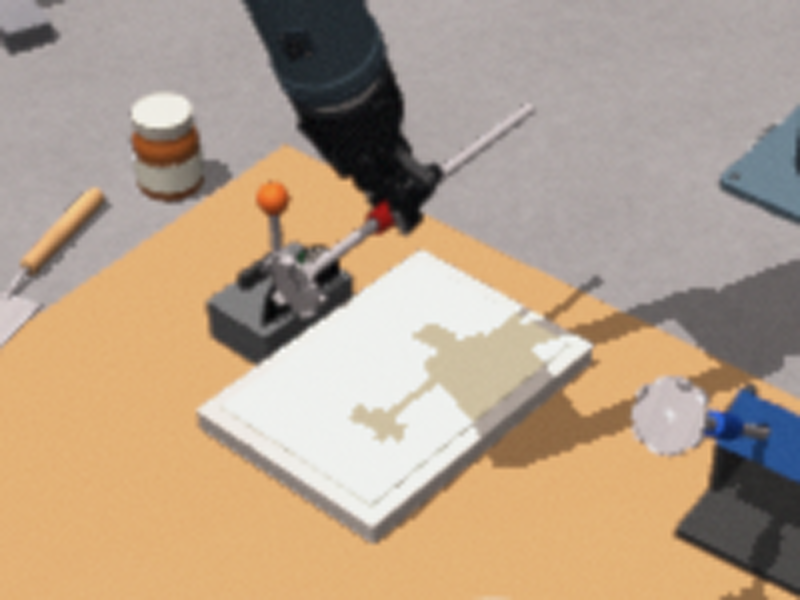

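View pics/k3.png

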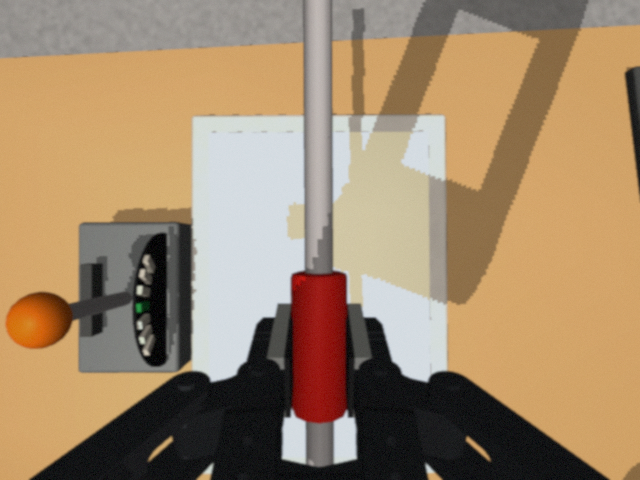

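```bash
python3 - <<'E'
from h import *
S=bot.camera_model("scene"); D=bot.camera_model("side")
s=lambda u,v:((u+.5)/4-.5+200,(v+.5)/4-.5+140); d=lambda u,v:((u+.5)/4-.5+200,(v+.5)/3.6-.5+200)
T={}
for n,a,b in [("butt",s(531,108),d(136,247)),("disc",s(294,283),d(541,208)),("ball",s(273,198),d(422,420))]:
    X=tri([(S,a),(D,b)]); T[n]=X; print(n,X.round(1),(proj(S,X)-a).round(1))
v=T["disc"]-T["butt"]; print(np.linalg.norm(v),np.degrees(np.arcsin(v[2]/np.linalg.norm(v))), (T["butt"]+v*165/278).round(1))
E
```

```text
butt [ 351.7 -148.3  207.6] [-0.6  0.3]
disc [ 626.  -163.3  194.1] [-0.1  0.1]
ball [ 510.  -296.4  139.3] [-0.5  0.2]
275.1288584668191 -2.811485477860351 [ 514.5 -157.2  199.5]
```

```bash
python3 - <<'E'
from h import *
for k in ("i1","j3","k3"):
    im=cv2.imread(f"pics/{k}.png").astype(float)
    h=cv2.cvtColor(im.astype(np.uint8),cv2.COLOR_BGR2HSV)
    m=cv2.inRange(h,(0,200,60),(5,255,255))|cv2.inRange(h,(175,200,60),(180,255,255))
    ys,xs=np.where(m[250:440,280:360]); 
    w=[]
    for r0 in range(0,240,40):
        g=np.abs(np.diff(im[r0:r0+40,285:355].mean(0),axis=0)).sum(1)
        L=g[10:27]; R=g[36:56]
        f=lambda v,o:(np.sum((np.arange(len(v))+o)*v**3)/np.sum(v**3))
        w.append(f(R,36)-f(L,10))
    print(k,ys.min()+250,ys.max()+250,np.round(w,2))
E
```

```text
i1 273 421 [28.48 28.55 28.39 26.68 26.89 24.73]
j3 273 421 [26.95 28.78 26.35 24.06 23.85 26.39]
k3 273 421 [26.42 27.   27.32 28.49 28.41 27.82]
```

```bash
python3 - <<'E'
from h import *
u=np.array([np.cos(np.radians(-3)),np.sin(np.radians(-3)),0])
col=np.array([517.5,-157,204.])
for k,n,x0,y0,w,h,s in (("k1","side",225,240,130,50,6),("k2","scene",260,155,90,65,8)):
    m=bot.camera_model(n); im=cv2.imread(f"pics/{k}.png")[y0:y0+h,x0:x0+w]; im=cv2.resize(im,None,fx=s,fy=s,interpolation=cv2.INTER_CUBIC)
    for e,c in ((0,(0,200,0)),(-2.8,(255,0,255))):
        ax=u*np.cos(np.radians(e))+np.array([0,0,np.sin(np.radians(e))])
        for L in (-165,0,115):
            q=proj(m,col+L*ax); p=((q-[x0,y0]+.5)*s-.5).round().astype(int); cv2.circle(im,tuple(map(int,p)),3,c,-1); print(n,e,L,q.round(1))
    cv2.imwrite(f"pics/{k}d.png",im)
E
```

```text
side 0 -165 [233.5 268.7]
side 0 0 [295.1 260.2]
side 0 115 [337.1 254.4]
side -2.8 -165 [233.3 266.6]
side -2.8 0 [295.1 260.2]
side -2.8 115 [336.9 255.8]
scene 0 -165 [331.6 168. ]
scene 0 0 [297.7 191.1]
scene 0 115 [271.5 209. ]
scene -2.8 -165 [331.6 166. ]
scene -2.8 0 [297.7 191.1]
scene -2.8 115 [271.6 210.4]
```

View pics/k1d.png

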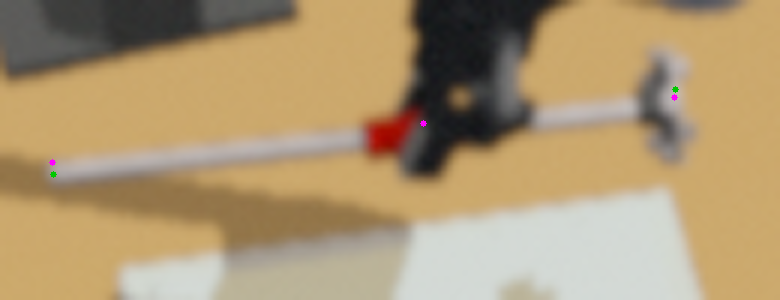

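View pics/k2d.png

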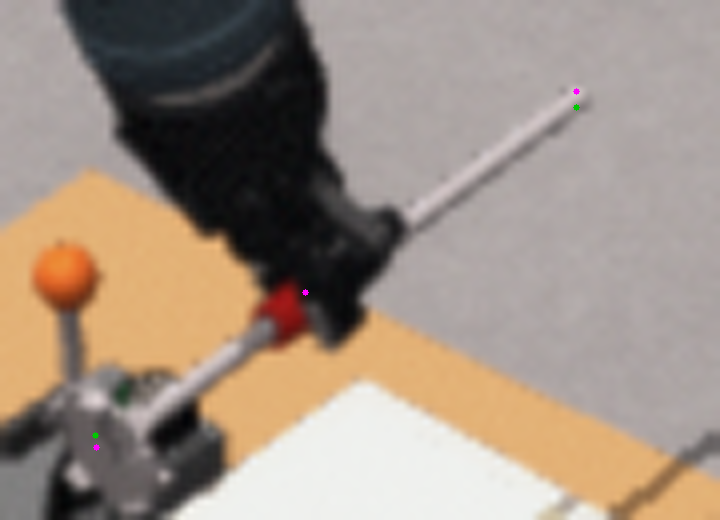

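Both views put the shaft about 2.5° nose-down. That fits the droop measured in the loose bore, about 42° instead of 45°. I'll raise the tilt by 2.4° and re-measure.

```bash
python3 - <<'E'
from h import *
r=tilt(-17.6,-3); z=rm(r)[:,2]; t=np.array([518,-157,205.5])+8*z
bot.move_straight(t,rot=r,rate=10); bot.pause(.5)
o=bot.observe(); print(o["ee_pos"],t,o["ee_rot"],r,o["clock"])
save("side","pics/l1.png"); save("scene","pics/l2.png")
u=np.array([np.cos(np.radians(-3)),np.sin(np.radians(-3)),0])
col=np.array([518,-157,205.5])
for k,n,x0,y0,w,h,s in (("l1","side",225,240,130,50,6),("l2","scene",260,155,90,65,8)):
    m=bot.camera_model(n); im=cv2.imread(f"pics/{k}.png")[y0:y0+h,x0:x0+w]; im=cv2.resize(im,None,fx=s,fy=s,interpolation=cv2.INTER_CUBIC)
    cv2.imwrite(f"pics/{k}d.png",im)
E
```

```text
[ 515.6117015  -156.8440861   197.76940956] [ 515.58435597 -156.87340146  197.87447466] [-1.62386555e+02 -4.32983140e-03  8.70047164e+01] [-162.4    0.    87. ] 30.925
```

View pics/l1d.png

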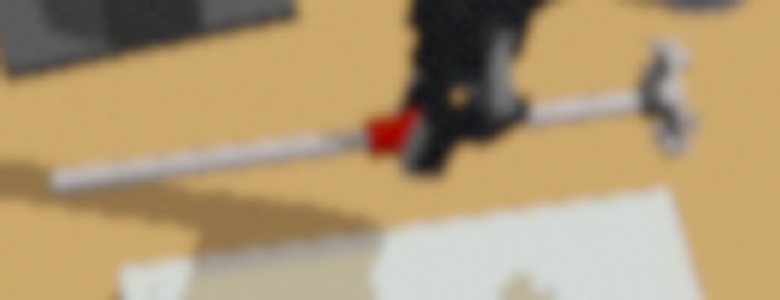

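View pics/l2d.png

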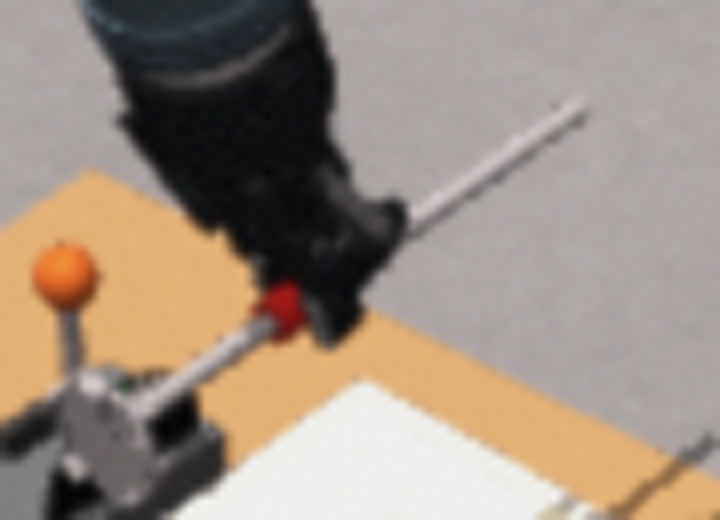

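View pics/l1.png

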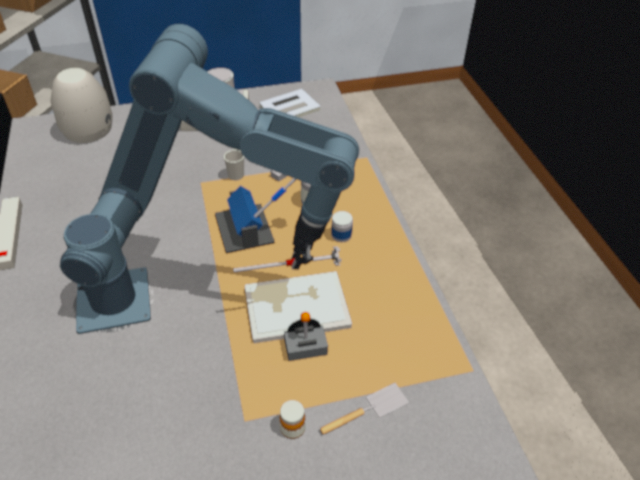

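```bash
python3 - <<'E'
from h import *
S=bot.camera_model("scene"); D=bot.camera_model("side")
s=lambda u,v:((u+.5)/8-.5+260,(v+.5)/8-.5+155); d=lambda u,v:((u+.5)/6-.5+225,(v+.5)/6-.5+240)
T={}
for n,a,b in [("butt",s(584,105),d(52,181)),("hub front",s(150,412),d(640,99)),("disc",s(105,440),d(670,95))]:
    X=tri([(S,a),(D,b)]); T[n]=X; print(n,X.round(1),(proj(S,X)-a).round(1))
for k in("hub front","disc"):
    v=T[k]-T["butt"]; L=np.linalg.norm(v); print(k,L,np.degrees(np.arcsin(v[2]/L)),(T["butt"]+v/L*165).round(1))
o=bot.observe(); print(o["dq"].round(2),o["gripper_width"],o["force"])
E
```

```text
butt [ 350.1 -148.5  202.3] [-0.6  0.3]
hub front [ 612.5 -159.6  201.6] [-1.5  0.6]
disc [ 629.6 -162.   200. ] [-0.3  0.1]
hub front 262.60279472214665 -0.16019193008197327 [ 515.  -155.5  201.9]
disc 279.8201828984839 -0.47368744628418935 [ 514.9 -156.5  201. ]
[ 0.08 -0.07  0.    0.02 -0.01  0.02] 17.58114352697027 [-0.51857102  0.28763622 -3.11489019]
```

The shaft is now level to about 0.5° and its collar is about 175 to 180 mm above the plate. Handing in.

```bash
python3 -c "
from station import bot
bot.sign_off(); print(bot.observe()['clock'])"
```

```text
the job is handed in; nothing more can be done
the job is handed in; nothing more can be done
```

The job is done and handed in at about 31 s on the robot's clock, with the red impeller still gripped, level and still over the light panel.

- **Dimmer:** I gripped the orange ball, swung it along its arc to straight up and let go. Afterwards the ball sat within about 1 mm of the column above the green mark, roughly 0.02 rad from vertical. It was still there when I last measured it, with the impeller already over the panel.
- **Red impeller:** I gripped it at mid-collar and drew it 120 mm along its bore with about 2 N of drag. I then raised it over the rack and carried it to the middle of the panel.
- **Check that disagreed:** the first look over the panel showed the shaft about 2.8° nose-down. That is probably the droop it had in the loose bore, where I measured 42° rather than 45°. I tilted it back by 2.4°.
- **Final position:** the shaft then measured −0.2° to −0.5° from level. The collar was about 3 mm from panel centre and 175 to 180 mm above the plate.
- **Everything else:** the last pictures show the blue impeller still in its bore and the objects visible around it where they were. I saw no contact with the panel.

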